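# Function test of a trip tester at the store-room bench

### The job

Give the trip tester with the orange lever its function test. Draw the orange test pin out of the blue bin (only its shaft sticks out), lay it on the black mat and let go, then take it again by its handle and gently push its tip down the square hole beside the orange lever until that lever drops. Lay the pin back flat on the mat and lift the lever until it catches and stays up by itself; leave the grey tester and the blue pin alone.

Things in the scene. Friction and masses are not known exactly. Their poses are not given: they have to be found in the camera images.
- tester: tester with the orange lever: white sloped console on a steel foot 160 x 130 mm, 128 mm high, fixed. Origin on the table under its middle; x points level out of the front, y across, z up. The front face (120 mm across, 110 mm up the slope) leans back: in the tester's frame its outward normal is n = (0.866, 0, 0.5)
- hole (a point): centre of the mouth of the orange tester's square hole, 18 x 18 mm, in the face, orange frame; axes as the tester's. The hole runs straight in along -n. A red spring button lies 30 mm deep, travels 10 mm inward, takes up to 5 N and trips the lever at about 4 to 5 mm
- pivot (a point): hinge of the orange lever, 6 mm behind the face; hinge axis along the tester's y
- grip (a point): middle of the orange cross grip at the lever's end, 65 mm from the hinge, on a steel rod 10 mm thick: a sleeve 18 mm thick and 24 mm long along the tester's y, that turns freely about its own axis. Up (latched) the lever points 70 degrees above the tester's x axis, dropped 5 degrees below it
- lever (a joint): orange lever, rad: 0 up and latched, 1.31 fully dropped, stop at -0.15 above the latch; grows as it drops. A spring pulls it down with about 2 N at the knob, the latch adds some on the way up (5 N in all); to catch, it must be lifted to about -0.1
- button (a joint): red button in the orange tester's hole, m: 0 out, 0.010 fully pressed
- tester2: the other tester, identical but with grey lever and grey hole frame; to be left alone
- lever2 (a joint): lever of the grey tester, rad: 0 up, 1.31 dropped
- pin: orange test pin, 155 mm long, 70 g: square handle 22 x 22 x 80 mm and square steel shaft 8 x 8 x 75 mm on the same axis, its tip banded orange. Origin on the underside of the handle at its front end, where the shaft begins, 11 mm below the axis; x points along the shaft to the tip, z up as it lies
- pin_handle (a point): middle of the orange handle, on the pin's axis; axes as the pin's
- pin_tip (a point): end of the orange pin's shaft, on its axis; axes as the pin's
- pin2: blue-handled test pin, same shape; to be left alone
- bin: blue bin 124 x 170 mm, fixed, floor 4 mm, clear hood 60 to 63 mm above the table. Origin mid-underside; open at its -x side, where hood and floor end 60 mm from the origin and a lip stands 8 mm above the table (4 above the floor). Two pins lie 76 mm apart, handles under the hood, shafts about 50 mm out of the opening towards -x; small fittings between
- mat: black rubber mat 200 x 120 mm, 2 mm thick, fixed flat on the table. Origin in the middle of its underside, x along its length
There are look-alikes about, which are no part of the job. What is shaped like the tester but yellow is not meant.

How it is judged:
By the outcome, as a careful person would: the job done as asked, in the order asked, and still so for the second after the job is handed in, with the robot touching nothing.
It also fails if it takes over 72 s, if anything falls off the work surface, if the arm or the gripper's body presses on something with over 40 N, if the wrist force passes 120 N, or if a joint passes its speed limit or range.

### The arm

A 7-joint arm with a two-finger parallel gripper is mounted at the origin on the work surface. World frame = base frame: x ahead of the robot, y to its left, z up, the work surface at z = 0. Lengths are in m, angles in rad, forces in N, time in s.
With the tool pointing down it reaches from about 0.425 to 0.875 m from the base axis. Payload 4.7 kg.
Tool frame: the origin (TCP) lies on the centre line of the jaws, within the pads' length; the fingertips stand 14 mm ahead of it and the grasp point (between the pads) lies 5 mm behind it; z points along the fingers, y is the line along which they close (so a half turn about z gives the same grasp; the last joint's range is limited). The gripper opens to 87 mm and grips with 3 to 60 N. Pads are 19 mm wide; open, the fingers measure 117 mm over their backs; the gripper's body (75 mm by 190 mm) begins 51 mm behind the grasp point.
Start: joints at [-1.201, 0.321, -0.07, 1.45, 0.023, 1.371, -0.057], TCP at [0.226, 0.609, 0.237] pointing down, gripper open.
Joint ranges: [-2.86, 2.86], [-0.3, 2.09], [-1.38, 1.24], [0.06, 2.45], [-1.56, 4.7], [0.09, 2.05], [-2.69, 2.69]. Speed limits (rad/s): [2.57, 2.57, 3.14, 3.14, 3.14, 3.14, 3.14].

### API

Orientations are given as a rotation vector (axis times angle).
In Python, from bench import ctrl gives the robot as it stands.
- The arm moves only by the tool send_rows, never from a script. Its argument "steps" is a list of rows, each an object of numbers: "tx", "ty", "tz": the shift along the tool's x, y, z in units of 60 mm (1.0 is 60 mm); "turn": the turn about the tool's z in units of 8 degrees (1.0 is 8 degrees); "grip": the opening, from 0 (shut) to 1 (fully open). A call has 1 to 12 rows; each row shifts and turns the commanded pose from where the row before left it, along the tool's axes as they then stand; what a row does not reach is not made up. A row lasts 1/8 s, in which the tool goes at most 62.5 mm and 10.7 degrees, less where a joint would pass 70% of its speed; a pose out of reach is approached as far as the arm can. A call is refused whole if a number of a shift passes 1 or a number of a turn 1, either way. A call with a gripper value outside its range is refused whole. The fingers move at their own pace and stop on an object; "newtons" is the grip in N (left out, the last holds). Time passes only in rows, so rows that do not move let the fingers close. It gives the time, the measured TCP pose, the force, the opening and the grip force at its end, in the units of the state.
- ctrl.get_state(): the state, without advancing time (a new reading comes with each control period).
- ctrl.get_image(name): name is "side" or "top"; returns a dict with "pixels" (400x640x3 uint8, red, green, blue), "K" (3x3 intrinsics, pixels), "cam_to_world" (4x4, takes a point from camera to world coordinates). Camera axes: x right, y down, z forward; pixel columns grow to the right and rows downward; lengths in m; the calibration is good to about 2 mm. A picture is of the moment at which its call begins. There is no depth.
- ctrl.close_job(): hands the job in; it is judged then, once.
The state is a dict: "time": time; "joint_positions": joint angles; "qd": joint speeds; "joint_torque": joint torques, N m; "position": TCP position; "tool_rot": TCP orientation; "ft_force": force on the tool from outside, world axes, zero at the start; "torque": the same for the moment, N m; "grip_width": opening from 0.0 (shut) to 1.0 (fully open); "grip_force": force on a finger pad.
Only numpy, scipy, OpenCV 4.12 (cv2) and the standard library are available. Lean on these libraries where they do the work, as an engineer would, in place of code of your own. Each camera call takes 0.05 s, during which the arm holds its last target. There are 200 camera calls.

## Working session

There is one attempt and no reset: what is moved stays moved. The work goes in short steps, Python scripts to look and compute and a tool call to move; the robot and the scene stay as the last step left them, time stands still between calls to the robot, and variables do not carry over. Pictures are saved under pics/ and viewed, at most 10 in all, crops included, and the job is handed in when it is done.

Besides the shell and the picture viewer there is one more tool, called as name(argument=value, ...), one argument or row to a line, values as JSON. send_rows: Moves the arm, as the interface text tells. Its arguments: {"type":"object","properties":{"steps":{"type":"array"},"newtons":{"type":"number"}},"required":["steps"]}

```bash
ls; mkdir -p pics
python3 - <<'E'
from bench import ctrl
import cv2,numpy as np
for n in("side","top"):
    d=ctrl.get_image(n); cv2.imwrite(f"pics/{n}0.png",d["pixels"][:,:,::-1]); np.savez(f"pics/{n}0.npz",**d)
    print(n,np.round(d["K"],1).tolist(),np.round(d["cam_to_world"],3).tolist())
s=ctrl.get_state(); print(s)
E
```

```text
pics
side [[422.0, 0.0, 322.2], [0.0, 422.0, 202.6], [0.0, 0.0, 1.0]] [[-0.982, -0.105, 0.157, 0.206], [-0.188, 0.569, -0.801, 1.06], [-0.005, -0.816, -0.578, 0.836], [0.0, 0.0, 0.0, 1.0]]
top [[402.8, 0.0, 320.3], [0.0, 402.8, 201.0], [0.0, 0.0, 1.0]] [[0.008, -0.996, 0.093, 0.339], [-1.0, -0.009, -0.012, 0.031], [0.013, -0.093, -0.996, 1.094], [0.0, 0.0, 0.0, 1.0]]
{'time': 0.1, 'joint_positions': array([-1.20087151,  0.32176   , -0.0700906 ,  1.45154709,  0.02262966,
        1.37081557, -0.05692973]), 'qd': array([-0.00089376, -0.00109932,  0.00075367, -0.00350713, -0.00017293,
       -0.00146992, -0.00010862]), 'joint_torque': array([ 1.30447038e-04, -4.92571521e+01, -4.05498706e-01, -3.13396382e+01,
       -6.43212581e-02,  3.96320340e-02,  7.56140571e-05]), 'position': array([0.22632173, 0.60881976, 0.23556667]), 'tool_rot': array([-5.55936086e-01, -3.09181929e+00,  2.72190555e-03]), 'ft_force': array([-0.28637645, -0.09986303,  0.58838222]), 'torque': array([-0.00859371,  0.02349039, -0.01094929]), 'grip_force': 0.0, 'grip_width': 0.9996687661726651}
```

View pics/top0.png

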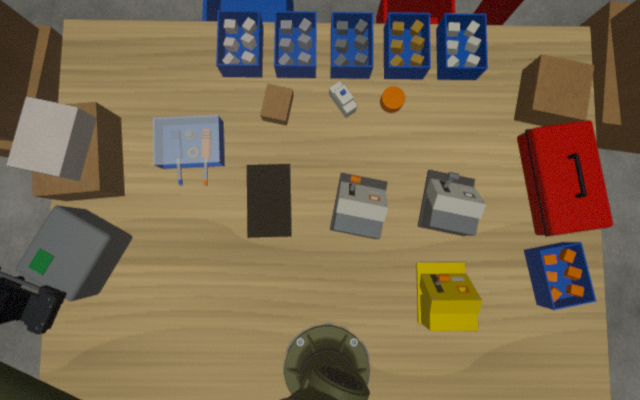

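View pics/side0.png

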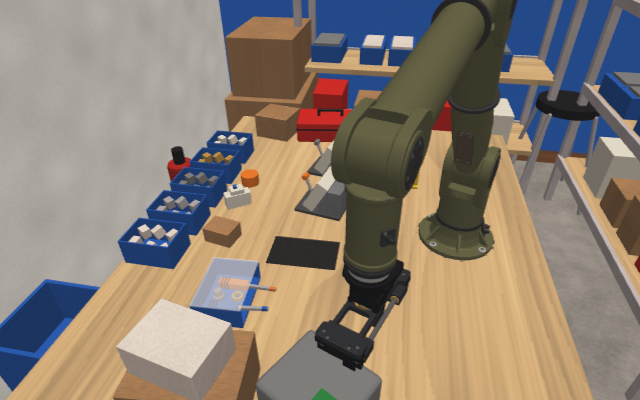

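The top picture shows the bin at about (188,142), with the blue-tipped shaft at (180,165) and the orange-tipped one at (206,165). The mat is at (269,200), the orange tester at (360,205), the grey one at (452,203), and the yellow decoy at (448,297). Next I'll zoom in.

```bash
cat > h.py <<'E'
from bench import ctrl
import cv2,numpy as np
from scipy.spatial.transform import Rotation as R
def snap(n,tag):
    d=ctrl.get_image(n); np.savez(f"pics/{tag}.npz",**d); return d
def load(tag): return dict(np.load(f"pics/{tag}.npz"))
def crop(d,x0,y0,w,h,k):
    return cv2.resize(np.ascontiguousarray(d["pixels"][y0:y0+h,x0:x0+w,::-1]),None,fx=k,fy=k,interpolation=cv2.INTER_CUBIC)
def px(d,u,v,z):
    T=d["cam_to_world"]; r=T[:3,:3]@np.linalg.solve(d["K"],[u,v,1.]); o=T[:3,3]; return o+r*(z-o[2])/r[2]
def proj(d,P):
    T=d["cam_to_world"]; q=(np.atleast_2d(P)-T[:3,3])@T[:3,:3]; q=q@d["K"].T; return q[:,:2]/q[:,2:]
def tri(d1,p1,d2,p2):
    A=[];b=[]
    for d,p in((d1,p1),(d2,p2)):
        T=d["cam_to_world"]; r=T[:3,:3]@np.linalg.solve(d["K"],[*p,1.]); r/=np.linalg.norm(r); M=np.eye(3)-np.outer(r,r); A.append(M); b.append(M@T[:3,3])
    x=np.linalg.lstsq(np.vstack(A),np.hstack(b),rcond=None)[0]; return x
E
python3 - <<'E'
from h import *
t=load("top0"); s=load("side0")
a=crop(t,145,110,80,80,5);b=crop(t,325,165,80,80,5)
c=crop(s,290,160,100,50,4)
d=crop(s,185,250,100,80,4)[:200]
m=np.vstack([np.hstack([a,b]),np.hstack([d,c])]); print(m.shape); cv2.imwrite("pics/m1.png",m)
E
```

```text
(600, 800, 3)
```

View pics/m1.png

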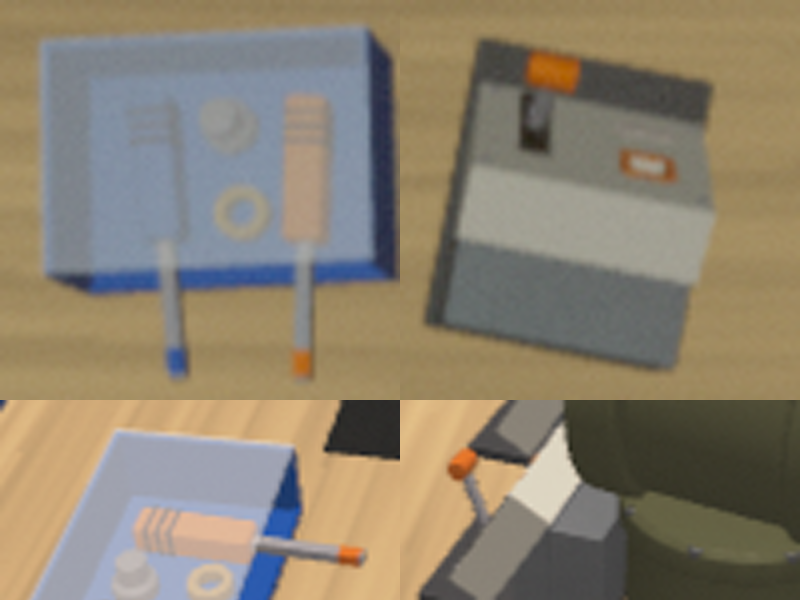

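The crop shows the orange pin's tip at about (205.4,185) and its shaft leaving the bin at about (205.6,160). The orange tester's hole is at about (374.6,198), its lever grip at about (355.6,179.4) in the top view and (305.5,176) in the side view. Its front faces away from the robot.

```bash
cat >> h.py <<'E'
def go(xyz,yaw):
    """units to target TCP xyz with tool x-axis at world yaw (deg); tool down. Turn first, then shifts"""
    s=ctrl.get_state(); M=R.from_rotvec(s["tool_rot"]).as_matrix(); c=np.degrees(np.arctan2(M[1,0],M[0,0]))
    turn=-((yaw-c+90)%180-90)   # tool z is down
    M2=M@R.from_euler('z',turn,degrees=True).as_matrix()
    d=M2.T@(np.array(xyz)-s["position"])
    print("t",round(s["time"],2),"pos",s["position"].round(4),"yaw",round(c,2),"turn units",round(turn/8,3),"shift units after turn",(d/.06).round(3),"f",s["ft_force"].round(1),"w",round(s["grip_width"]*87,1),"gf",round(s["grip_force"],1),"z",M[:,2].round(3))
E
python3 - <<'E'
from h import *
t=load("top0"); s=load("side0")
tip=px(t,205.4,185,.015); op=px(t,205.6,159,.015); print("tip",tip,"open",op,np.degrees(np.arctan2(*(tip-op)[[1,0]])))
print("handle front/rear", px(t,145+303/5,110+242/5,.026),px(t,145+307/5,110+95/5,.026))
print("bluetip",px(t,145+178/5,185,.015))
print("side tip", px(s,185+365/4,250+155/4,.015))
for n,u,v in(("a",480,38),("b",712,85),("c",672,368),("d",425,323)): print("foot",n,px(t,325+(u-400)/5,165+v/5,.006).round(4))
for n,u,v,z in(("top rear l",445,240,.128),("top rear r",695,283,.128),("top front l",470,163,.128),("top front r",712,212,.128),("hole",648,165,.085),("grip",553,72,.14)): print(n,px(t,325+(u-400)/5,165+v/5,z).round(4))
print("gripcentre",tri(t,(355.6,179.4),s,(305.5,176)))
for n,u,v in(("m1",247,165),("m2",290,164),("m3",292,237),("m4",248,237)): print("mat",px(t,u,v,.002).round(3))
go(px(t,205.5,172,.017),180)
E
```

```text
tip [0.48003725 0.32742348 0.015     ] open [0.55099356 0.32931093 0.015     ] -178.47628260710155
handle front/rear [0.55046298 0.32632216 0.026     ] [0.63095152 0.3269195  0.026     ]
bluetip [0.47940357 0.39388409 0.015     ]
side tip [0.47319183 0.32711071 0.015     ]
foot a [ 0.5189 -0.0383  0.006 ]
foot b [ 0.4942 -0.1652  0.006 ]
foot c [ 0.3401 -0.1424  0.006 ]
foot d [ 0.3632 -0.0091  0.006 ]
top rear l [ 0.4004 -0.014   0.128 ]
top rear r [ 0.3807 -0.1343  0.128 ]
top front l [ 0.4377 -0.0259  0.128 ]
top front r [ 0.415  -0.1428  0.128 ]
hole [ 0.4419 -0.1183  0.085 ]
grip [ 0.4806 -0.0648  0.14  ]
gripcentre [ 0.48207519 -0.06696601  0.12057299]
mat [0.538 0.219 0.002]
mat [0.542 0.102 0.002]
mat [0.343 0.093 0.002]
mat [0.342 0.212 0.002]
t 0.1 pos [0.2263 0.6088 0.2356] yaw 159.61 turn units -2.548 shift units after turn [-4.814 -4.677  3.648] f [-0.3 -0.1  0.6] w 87.0 gf 0.0 z [-0.    -0.002 -1.   ]
```

send_rows(
  steps=[
    {"turn": -0.85,"grip": 0.45},
    {"turn": -0.85,"grip": 0.45},
    {"turn": -0.85,"grip": 0.45},
    {"tx": -0.57,"ty": -0.585,"grip": 0.45},
    {"tx": -0.57,"ty": -0.585,"grip": 0.45},
    {"tx": -0.57,"ty": -0.585,"grip": 0.45},
    {"tx": -0.57,"ty": -0.585,"grip": 0.45},
    {"tx": -0.57,"ty": -0.585,"grip": 0.45},
    {"tx": -0.57,"ty": -0.585,"grip": 0.45},
    {"tx": -0.57,"ty": -0.585,"grip": 0.45},
    {"tx": -0.57,"ty": -0.585,"grip": 0.45},
    {"grip": 0.45},
  ],
  newtons=40,
)

```text
validation failed for argument at $.st...
```

Run:
```python
from h import *
go([.500,.3275,.017],180)
s=snap("side","side1"); t=snap("top","top1")
m=np.vstack([np.hstack([crop(s,290,160,100,75,4),crop(t,325,165,80,60,5)]),np.hstack([crop(s,185,255,100,75,4),crop(t,145,130,80,60,5)])]); print(m.shape); cv2.imwrite("pics/m2.png",m)
```

```text
t 0.1 pos [0.2263 0.6088 0.2356] yaw 159.61 turn units -2.548 shift units after turn [-4.563 -4.683  3.648] f [-0.3 -0.1  0.6] w 87.0 gf 0.0 z [-0.    -0.002 -1.   ]
(600, 800, 3)
```

View pics/m2.png

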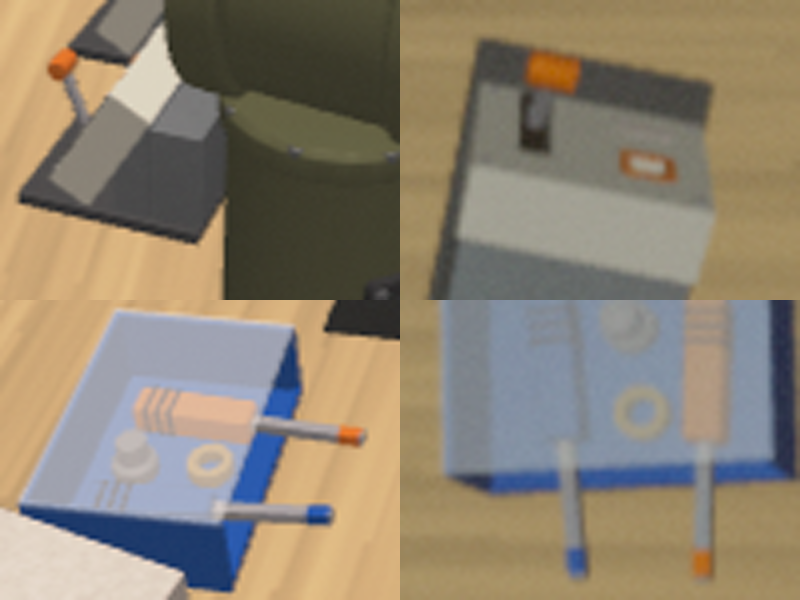

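The crop confirms both shafts, with the orange one nearer the mat, and the orange lever is up. The move was refused on its row format, so I'll send complete rows.

send_rows(
  steps=[
    {"tx": 0,"ty": 0,"tz": 0,"turn": -0.85,"grip": 0.45},
    {"tx": 0,"ty": 0,"tz": 0,"turn": -0.85,"grip": 0.45},
    {"tx": 0,"ty": 0,"tz": 0,"turn": -0.85,"grip": 0.45},
    {"tx": -0.57,"ty": -0.585,"tz": 0,"turn": 0,"grip": 0.45},
    {"tx": -0.57,"ty": -0.585,"tz": 0,"turn": 0,"grip": 0.45},
    {"tx": -0.57,"ty": -0.585,"tz": 0,"turn": 0,"grip": 0.45},
    {"tx": -0.57,"ty": -0.585,"tz": 0,"turn": 0,"grip": 0.45},
    {"tx": -0.57,"ty": -0.585,"tz": 0,"turn": 0,"grip": 0.45},
    {"tx": -0.57,"ty": -0.585,"tz": 0,"turn": 0,"grip": 0.45},
    {"tx": -0.57,"ty": -0.585,"tz": 0,"turn": 0,"grip": 0.45},
    {"tx": -0.57,"ty": -0.585,"tz": 0,"turn": 0,"grip": 0.45},
  ],
  newtons=40,
)

```text
time: 1.58
position: [0.501, 0.3273, 0.2365]
tool_rot: [-0.001, 3.142, 0.0]
ft_force: [0.2, 0.7, -0.7]
grip_width: 0.45
grip_force: 0.0
```

Run:
```python
from h import *
go([.500,.3275,.017],180)
```

```text
t 1.57 pos [0.501  0.3273 0.2365] yaw -179.98 turn units 0.002 shift units after turn [1.700e-02 3.000e-03 3.658e+00] f [ 0.2  0.7 -0.7] w 39.2 gf 0.0 z [ 0.  0. -1.]
```

send_rows(
  steps=[
    {"tx": 0,"ty": 0,"tz": 0.8,"turn": 0,"grip": 0.45},
    {"tx": 0,"ty": 0,"tz": 0.8,"turn": 0,"grip": 0.45},
    {"tx": 0,"ty": 0,"tz": 0.8,"turn": 0,"grip": 0.45},
    {"tx": 0,"ty": 0,"tz": 0.6,"turn": 0,"grip": 0.45},
    {"tx": 0,"ty": 0,"tz": 0.4,"turn": 0,"grip": 0.45},
    {"tx": 0,"ty": 0,"tz": 0.25,"turn": 0,"grip": 0.45},
    {"tx": 0,"ty": 0,"tz": 0,"turn": 0,"grip": 0.2},
    {"tx": 0,"ty": 0,"tz": 0,"turn": 0,"grip": 0.0},
    {"tx": 0,"ty": 0,"tz": 0,"turn": 0,"grip": 0.0},
    {"tx": 0,"ty": 0,"tz": 0,"turn": 0,"grip": 0.0},
    {"tx": 0,"ty": 0,"tz": 0,"turn": 0,"grip": 0.0},
  ],
  newtons=40,
)

```text
time: 2.95
position: [0.5005, 0.3288, 0.0182]
tool_rot: [-0.0, 3.141, 0.001]
ft_force: [0.6, -0.1, 1.7]
grip_width: 0.083
grip_force: 40.0
```

send_rows(
  steps=[
    {"tx": 0,"ty": 0,"tz": -0.1,"turn": 0,"grip": 0.0},
    {"tx": 0,"ty": 0,"tz": -0.1,"turn": 0,"grip": 0.0},
    {"tx": 0,"ty": 0,"tz": -0.05,"turn": 0,"grip": 0.0},
    {"tx": 0.2,"ty": 0,"tz": 0,"turn": 0,"grip": 0.0},
    {"tx": 0.35,"ty": 0,"tz": 0,"turn": 0,"grip": 0.0},
    {"tx": 0.35,"ty": 0,"tz": 0,"turn": 0,"grip": 0.0},
    {"tx": 0.35,"ty": 0,"tz": 0,"turn": 0,"grip": 0.0},
    {"tx": 0.35,"ty": 0,"tz": 0,"turn": 0,"grip": 0.0},
    {"tx": 0.35,"ty": 0,"tz": 0,"turn": 0,"grip": 0.0},
    {"tx": 0,"ty": 0,"tz": -0.4,"turn": 0,"grip": 0.0},
    {"tx": 0,"ty": 0,"tz": -0.4,"turn": 0,"grip": 0.0},
  ],
)

```text
time: 4.32
position: [0.3815, 0.3282, 0.0806]
tool_rot: [0.002, -3.14, 0.001]
ft_force: [-0.0, -0.7, 0.0]
grip_width: 0.086
grip_force: 40.0
```

Run:
```python
from h import *
go([.402,.165,.025],180)
s=snap("side","side2"); t=snap("top","top2")
m=np.hstack([crop(s,200,230,200,150,2),crop(t,140,110,200,150,2)]); cv2.imwrite("pics/m3.png",m)
```

```text
t 4.33 pos [0.3815 0.3282 0.0806] yaw -179.92 turn units 0.01 shift units after turn [-0.343 -2.719  0.93 ] f [-0.  -0.7  0. ] w 7.5 gf 40.0 z [-0.001 -0.001 -1.   ]
```

View pics/m3.png

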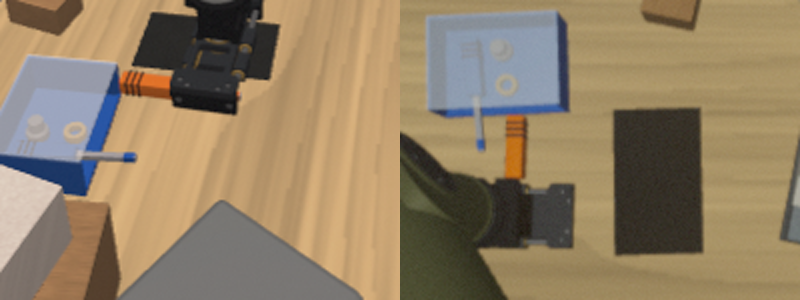

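The pin is out of the bin and level in the jaws. The blue pin and the fittings have not moved. I'm carrying it to the mat now.

send_rows(
  steps=[
    {"tx": -0.05,"ty": -0.45,"tz": 0,"turn": 0,"grip": 0.0},
    {"tx": -0.06,"ty": -0.45,"tz": 0,"turn": 0,"grip": 0.0},
    {"tx": -0.06,"ty": -0.45,"tz": 0,"turn": 0,"grip": 0.0},
    {"tx": -0.06,"ty": -0.46,"tz": 0,"turn": 0,"grip": 0.0},
    {"tx": -0.06,"ty": -0.46,"tz": 0,"turn": 0,"grip": 0.0},
    {"tx": -0.05,"ty": -0.45,"tz": 0,"turn": 0,"grip": 0.0},
    {"tx": 0,"ty": 0,"tz": 0.3,"turn": 0,"grip": 0.0},
    {"tx": 0,"ty": 0,"tz": 0.3,"turn": 0,"grip": 0.0},
    {"tx": 0,"ty": 0,"tz": 0.25,"turn": 0,"grip": 0.0},
    {"tx": 0,"ty": 0,"tz": 0.1,"turn": 0,"grip": 0.0},
    {"tx": 0,"ty": 0,"tz": 0.05,"turn": 0,"grip": 0.0},
  ],
)

```text
time: 5.8
position: [0.4034, 0.1654, 0.0202]
tool_rot: [0.001, -3.141, 0.0]
ft_force: [0.4, 0.1, -0.8]
grip_width: 0.084
grip_force: 40.0
```

send_rows(
  steps=[
    {"tx": 0,"ty": 0,"tz": 0.03,"turn": 0,"grip": 0.0},
    {"tx": 0,"ty": 0,"tz": 0.02,"turn": 0,"grip": 0.0},
    {"tx": 0,"ty": 0,"tz": 0,"turn": 0,"grip": 0.15},
    {"tx": 0,"ty": 0,"tz": 0,"turn": 0,"grip": 0.35},
    {"tx": 0,"ty": 0,"tz": 0,"turn": 0,"grip": 0.45},
    {"tx": 0,"ty": 0,"tz": -0.3,"turn": 0,"grip": 0.5},
    {"tx": 0,"ty": 0,"tz": -0.6,"turn": 0,"grip": 0.5},
    {"tx": 0,"ty": 0.5,"tz": -0.6,"turn": 0,"grip": 0.5},
    {"tx": 0,"ty": 0.8,"tz": 0,"turn": 0,"grip": 0.5},
    {"tx": 0,"ty": 0.8,"tz": 0,"turn": 0,"grip": 0.5},
  ],
)

```text
time: 7.05
position: [0.4041, 0.2929, 0.1086]
tool_rot: [0.001, 3.14, 0.002]
ft_force: [0.3, -0.8, -1.1]
grip_width: 0.496
grip_force: 0.0
```

Run:
```python
from h import *
s=snap("side","side3"); t=snap("top","top3")
m=np.vstack([np.hstack([crop(t,235,150,80,100,4),crop(s,250,210,120,100,4)])]); print(m.shape);cv2.imwrite("pics/m4.png",m)
# orange handle by colour in the mat region (top)
hsv=cv2.cvtColor(t["pixels"],cv2.COLOR_RGB2HSV); k=cv2.inRange(hsv,(5,150,100),(18,255,255)); k2=np.zeros_like(k); k2[150:250,240:310]=k[150:250,240:310]
n,l,st,c=cv2.connectedComponentsWithStats(k2)
for i in range(1,n):
    if st[i,4]>5: print(st[i].tolist(),c[i].round(1),px(t,*c[i],.024).round(4),px(t,*c[i],.013).round(4))
p=np.argwhere(k2)[:,::-1]; w=np.array([px(t,*q,.02)[:2] for q in p]); print("yaw",np.degrees(np.arctan2(*np.linalg.svd(w-w.mean(0),full_matrices=False)[2][0][::-1])),w.min(0),w.max(0))
```

```text
(400, 800, 3)
[261, 165, 10, 30, 263] [265.9 179.5] [0.4952 0.164  0.024 ] [0.4968 0.1653 0.013 ]
[264, 217, 4, 5, 18] [265.6 218.8] [0.3901 0.1627 0.024 ] [0.3906 0.164  0.013 ]
yaw -179.24974665681572 [0.38433924 0.15282732] [0.53539852 0.17701528]
```

View pics/m4.png

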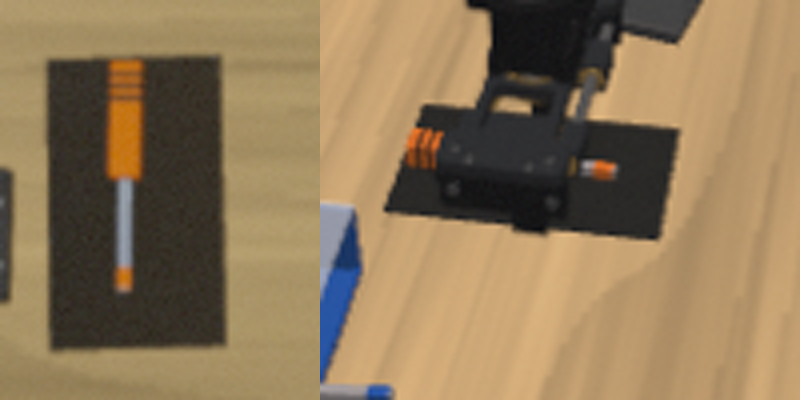

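The pin lies on the mat with its handle centred at about (0.4955, 0.1645), its tip at x about 0.380 and its yaw about 180°. Before inserting it, I need a better fix on the tester's face and hole.

Run:
```python
from h import *
t=load("top3"); im=np.mean([load(k)["pixels"].astype(float) for k in("top0","top1","top3")],0)
hsv=cv2.cvtColor(im.astype(np.uint8),cv2.COLOR_RGB2HSV); k=cv2.inRange(hsv,(3,120,80),(18,255,255))[160:250,325:400]
n,l,st,c=cv2.connectedComponentsWithStats(k)
for i in range(1,n): print(st[i].tolist(),(c[i]+[325,160]).round(2), (st[i,:2]+st[i,2:4]/2-.5+[325,160]))
O=np.array([.429,-.089])
def prof(yaw,z,ys,xs):
    a=np.radians(yaw); X=np.array([np.cos(a),np.sin(a)]);Y=np.array([-np.sin(a),np.cos(a)])
    P=np.array([[*(O+x*X+y*Y),z] for y in ys for x in xs]); u=proj(t,P).astype(np.float32).reshape(len(ys),len(xs),2)
    return cv2.remap(im.astype(np.float32),u[...,0].copy(),u[...,1].copy(),cv2.INTER_CUBIC).mean(2)
xs=np.arange(-.1,.1,.0005)
def edges(I): # subpixel gradient peaks
    g=cv2.GaussianBlur(np.gradient(I)[None],(0,0),3)[0]; i=[j for j in range(5,len(g)-5) if abs(g[j])>1 and abs(g[j])==abs(g[j-5:j+6]).max()]
    return [(round(1000*xs[j],1),round(g[j],1)) for j in i]
for z in(.128,.033,.006):
  for ys in(np.arange(-.012,.018,.002),np.arange(-.056,-.044,.002),np.arange(.045,.053,.002)):
    print(z,ys[0].round(3),edges(prof(-10,z,ys,xs).mean(0)))
# sides
ys=np.arange(-.1,.1,.0005)
for z,a,b in((.128,-.035,-.01),(.006,-.07,-.05),(.006,.06,.075),(.033,.03,.05)):
  I=prof(-10,z,ys,np.arange(a,b,.002)); g=I.mean(1); print("side",z,a,edges(g))
```

```text
[25, 15, 11, 9, 82] [355.11 178.78] [355. 179.]
[44, 35, 3, 5, 10] [369.7 197. ] [370. 197.]
[50, 36, 1, 1, 1] [375. 196.] [375. 196.]
[52, 37, 3, 4, 9] [378.33 198.67] [378.  198.5]
0.128 -0.012 [(np.float64(-84.5), np.float32(-4.2)), (np.float64(-79.0), np.float32(2.4)), (np.float64(-39.0), np.float32(4.6)), (np.float64(-2.5), np.float32(-3.2)), (np.float64(38.0), np.float32(-4.2)), (np.float64(59.0), np.float32(5.0))]
0.128 -0.056 [(np.float64(-83.5), np.float32(-1.4)), (np.float64(-40.0), np.float32(2.9)), (np.float64(-3.0), np.float32(-3.0))]
0.128 0.045 [(np.float64(-83.5), np.float32(-4.6)), (np.float64(-78.5), np.float32(2.3)), (np.float64(-38.5), np.float32(4.5)), (np.float64(-2.0), np.float32(-3.3)), (np.float64(39.5), np.float32(-2.4)), (np.float64(60.0), np.float32(4.7))]
0.033 -0.012 [(np.float64(-81.5), np.float32(-4.1)), (np.float64(-76.0), np.float32(2.3)), (np.float64(-32.0), np.float32(4.3)), (np.float64(8.0), np.float32(-3.0)), (np.float64(52.5), np.float32(-3.8)), (np.float64(76.0), np.float32(4.6))]
0.033 -0.056 [(np.float64(-82.0), np.float32(-4.3)), (np.float64
[... 1228 characters left out ...]
4(81.0), np.float32(4.9))]
side 0.128 -0.035 [(np.float64(-54.0), np.float32(2.2)), (np.float64(65.0), np.float32(-7.5)), (np.float64(73.0), np.float32(5.6))]
side 0.006 -0.07 [(np.float64(-70.0), np.float32(-2.6)), (np.float64(59.0), np.float32(-3.9)), (np.float64(70.0), np.float32(5.0))]
side 0.006 0.06 [(np.float64(-63.0), np.float32(-4.9)), (np.float64(10.5), np.float32(2.0)), (np.float64(38.0), np.float32(-1.7)), (np.float64(68.0), np.float32(5.1))]
side 0.033 0.03 [(np.float64(22.5), np.float32(-4.1)), (np.float64(28.0), np.float32(1.1)), (np.float64(34.5), np.float32(-2.9)), (np.float64(40.0), np.float32(5.9)), (np.float64(63.0), np.float32(-3.9)), (np.float64(69.5), np.float32(4.7))]
```

```bash
cat > tf.py <<'E'
from h import *
a=np.radians(-10.75); X=np.array([np.cos(a),np.sin(a),0]);Y=np.array([-np.sin(a),np.cos(a),0]); Z=np.array([0,0,1.]); O=np.array([.429,-.089,0])+.004*Y
N=.866*X+.5*Z; D=.0618
def tt(p): p=np.asarray(p)-O; return np.array([p@X,p@Y,p@Z])
def wt(q): return O+q[0]*X+q[1]*Y+q[2]*Z
E
python3 - <<'E'
from tf import *
from scipy.ndimage import center_of_mass
t=load("top3")
im={k:load(k)["pixels"] for k in("top0","top1","top3","side0","side1","side3")}
def blob(tag,x0,y0,w,h):
    d=load(tag)["pixels"][y0:y0+h,x0:x0+w].astype(float); s=np.clip(d[...,0]-d[...,2]-75,0,None); s=np.where(s>0,s,0); cy,cx=center_of_mass(s); return np.array([cx+x0,cy+y0])
gt=np.mean([blob(k,348,172,15,13) for k in("top0","top1","top3")],0); print("top grip",gt)
sd=load("side3")
gs=[blob(k,296,168,18,15) for k in("side0","side1","side3")]; print("side grip",gs)
P=tri(t,gt,sd,gs[0]); print("grip tester",tt(P)*1000,"reproj",proj(t,P)-gt,proj(sd,P)-gs[0])
# hole, frame weights
h=np.mean([blob(k,366,192,16,12) for k in("top0","top1","top3")],0); print("hole px",h)
for hp in(h,(374.2,197.6)):
    p0=px(t,*hp,0);p1=px(t,*hp,.1); q0,q1=tt(p0),tt(p1); f=lambda q:.866*q[0]+.5*q[2]-D
    l=f(q0)/(f(q0)-f(q1)); print("hole tester",((q0+l*(q1-q0))*1000).round(1))
# side check: pin tip band
b=blob("side3",395-2,248,0+12,8) if 0 else None
tipw=np.array([.3805,.1645,.013]); print("pin tip side proj",proj(sd,tipw),"rear",proj(sd,[.5365,.1645,.013]))
E
```

```text
top grip [355.18436761 178.7474078 ]
side grip [array([303.95395877, 175.04796764]), array([303.94901506, 175.05581306]), array([nan, nan])]
grip tester [ 50.44978242  29.70987462 124.61669789] reproj [[-0.02128911 -0.14315085]] [[0.10880307 0.01329041]]
hole px [374.93765601 198.43505151]
hole tester [ 15.8 -30.   96.3]
hole tester [ 18.  -28.3  92.5]
pin tip side proj [[322.71991669 252.44280436]] rear [[270.77835591 245.933816  ]]
  results = [sum_labels(input * grids[dir].astype(float), labels, index) / normalizer
```

send_rows(
  steps=[
    {"tx": -0.42,"ty": -0.535,"tz": 0,"turn": 0,"grip": 0.5},
    {"tx": -0.42,"ty": -0.535,"tz": 0,"turn": 0,"grip": 0.5},
    {"tx": -0.42,"ty": -0.535,"tz": 0,"turn": 0,"grip": 0.5},
    {"tx": -0.42,"ty": -0.535,"tz": 0,"turn": 0,"grip": 0.5},
    {"tx": 0,"ty": 0,"tz": 0.5,"turn": 0,"grip": 0.5},
    {"tx": 0,"ty": 0,"tz": 0.5,"turn": 0,"grip": 0.5},
    {"tx": 0,"ty": 0,"tz": 0.35,"turn": 0,"grip": 0.5},
    {"tx": 0,"ty": 0,"tz": 0.15,"turn": 0,"grip": 0.5},
    {"tx": 0,"ty": 0,"tz": 0,"turn": 0,"grip": 0.3},
    {"tx": 0,"ty": 0,"tz": 0,"turn": 0,"grip": 0.1},
    {"tx": 0,"ty": 0,"tz": 0,"turn": 0,"grip": 0.1},
    {"tx": 0,"ty": 0,"tz": 0,"turn": 0,"grip": 0.1},
  ],
  newtons=15,
)

```text
time: 8.65
position: [0.5049, 0.1633, 0.0182]
tool_rot: [-0.001, 3.14, 0.001]
ft_force: [-0.3, 0.4, 2.3]
grip_width: 0.249
grip_force: 14.9
```

Run:
```python
from tf import *
s=ctrl.get_state(); print(s["position"],s["grip_width"]*87,s["ft_force"])
h=np.array([.017,-.0295,.0945]); L=s["position"][0]-.3805; print("L",L)
p=wt(h+[L+.030,0,.005]); print("standoff target",p)
go([*p[:2],.150],180)
```

```text
[0.50486041 0.16326869 0.01817095] 21.6846334128352 [-0.25137945  0.36705161  2.30794725]
L 0.12436040789786623
standoff target [ 0.59259674 -0.14601532  0.0995    ]
t 8.65 pos [0.5049 0.1633 0.0182] yaw -179.98 turn units 0.003 shift units after turn [-1.465 -5.153 -2.199] f [-0.3  0.4  2.3] w 21.7 gf 14.9 z [ 0.001  0.001 -1.   ]
```

send_rows(
  steps=[
    {"tx": 0,"ty": 0,"tz": -0.3,"turn": 0,"grip": 0.1},
    {"tx": 0,"ty": 0,"tz": -0.7,"turn": 0,"grip": 0.1},
    {"tx": 0,"ty": 0,"tz": -0.9,"turn": 0,"grip": 0.1},
    {"tx": 0,"ty": 0,"tz": -0.95,"turn": 0,"grip": 0.1},
    {"tx": -0.24,"ty": -0.6,"tz": 0,"turn": 0,"grip": 0.1},
    {"tx": -0.24,"ty": -0.76,"tz": 0,"turn": 0,"grip": 0.1},
    {"tx": -0.25,"ty": -0.76,"tz": 0,"turn": 0,"grip": 0.1},
    {"tx": -0.25,"ty": -0.76,"tz": 0,"turn": 0,"grip": 0.1},
    {"tx": -0.25,"ty": -0.76,"tz": 0,"turn": 0,"grip": 0.1},
    {"tx": -0.24,"ty": -0.76,"tz": 0,"turn": 0,"grip": 0.1},
    {"tx": 0,"ty": -0.75,"tz": 0,"turn": 0.67,"grip": 0.1},
    {"tx": 0,"ty": 0,"tz": 0,"turn": 0.67,"grip": 0.1},
  ],
)

```text
time: 10.15
position: [0.5914, -0.1523, 0.1898]
tool_rot: [0.311, 3.126, -0.005]
ft_force: [0.2, 1.2, -1.1]
grip_width: 0.25
grip_force: 14.9
```

Run:
```python
from tf import *
go([.5926,-.146,.0995],169.25)
s=snap("side","side4"); t=snap("top","top4")
m=np.hstack([crop(s,250,110,100,100,4),crop(t,320,120,100,125,4)[:400]]); cv2.imwrite("pics/m5.png",m)
```

```text
t 10.15 pos [ 0.5914 -0.1523  0.1898] yaw 168.65 turn units -0.075 shift units after turn [1.000e-03 1.110e-01 1.504e+00] f [ 0.2  1.2 -1.1] w 21.7 gf 14.9 z [ 0.    -0.003 -1.   ]
```

View pics/m5.png

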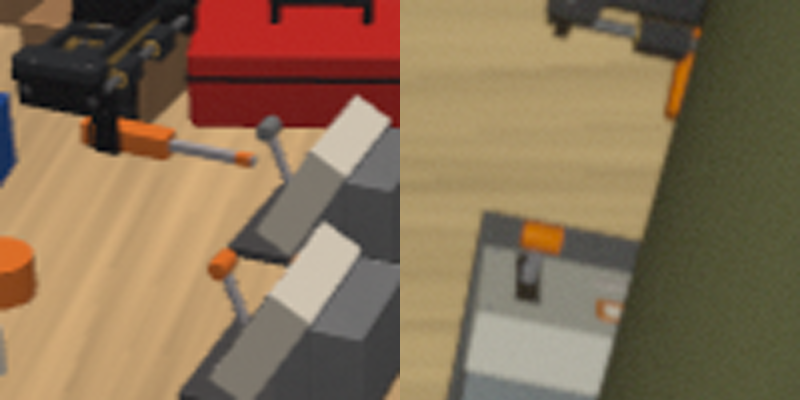

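The pin is held in front of the tester, and the tip shows at about (313.6,149.9) in the side view. I'll check its tilt against the model.

Run:
```python
from tf import *
sd=load("side4"); s=ctrl.get_state(); M=R.from_rotvec(s["tool_rot"]).as_matrix(); p=s["position"]
for th in(-5,0,5,10,15):
    d=M[:,0]*np.cos(np.radians(th))-np.array([0,0,1])*np.sin(np.radians(th)); c=p-[0,0,.005]
    print(th,proj(sd,c+.1244*d).round(1),"shaft start",proj(sd,c+.0494*d).round(1))
```

```text
-5 [[311.8 147.4]] shaft start [[290.8 145.3]]
0 [[312.  150.4]] shaft start [[291.  146.5]]
5 [[311.9 153.4]] shaft start [[291.  147.7]]
10 [[311.6 156.2]] shaft start [[290.9 148.8]]
15 [[311.  158.9]] shaft start [[290.7 149.9]]
```

send_rows(
  steps=[
    {"tx": 0,"ty": 0.11,"tz": 0,"turn": -0.075,"grip": 0.1},
    {"tx": 0,"ty": 0,"tz": 0.5,"turn": 0,"grip": 0.1},
    {"tx": 0,"ty": 0,"tz": 0.5,"turn": 0,"grip": 0.1},
    {"tx": 0,"ty": 0,"tz": 0.4,"turn": 0,"grip": 0.1},
    {"tx": 0,"ty": 0,"tz": 0.1,"turn": 0,"grip": 0.1},
    {"tx": 0,"ty": 0,"tz": 0,"turn": 0,"grip": 0.1},
    {"tx": 0,"ty": 0,"tz": 0,"turn": 0,"grip": 0.1},
  ],
)

```text
time: 11.12
position: [0.5949, -0.1394, 0.1]
tool_rot: [0.275, 3.127, 0.0]
ft_force: [-0.7, -0.5, -0.5]
grip_width: 0.254
grip_force: 14.9
```

Run:
```python
from tf import *
go([.5926,-.146,.0995],169.25); print(tt(ctrl.get_state()["position"]))
```

```text
t 11.12 pos [ 0.5949 -0.1394  0.1   ] yaw 169.94 turn units 0.086 shift units after turn [ 0.016 -0.116  0.008] f [-0.7 -0.5 -0.5] w 22.1 gf 14.9 z [ 0.002 -0.    -1.   ]
[ 0.17234847 -0.02255343  0.09998541]
```

send_rows(
  steps=[
    {"tx": 0,"ty": -0.116,"tz": 0,"turn": 0.086,"grip": 0.1},
    {"tx": 0,"ty": 0,"tz": 0,"turn": 0,"grip": 0.1},
    {"tx": 0.15,"ty": 0,"tz": 0,"turn": 0,"grip": 0.1},
    {"tx": 0.15,"ty": 0,"tz": 0,"turn": 0,"grip": 0.1},
    {"tx": 0.1,"ty": 0,"tz": 0,"turn": 0,"grip": 0.1},
    {"tx": 0,"ty": 0,"tz": 0,"turn": 0,"grip": 0.1},
  ],
)

```text
time: 11.88
position: [0.5686, -0.1416, 0.0987]
tool_rot: [0.295, 3.128, 0.001]
ft_force: [0.3, 0.5, -0.6]
grip_width: 0.252
grip_force: 14.9
```

Run:
```python
from tf import *
go(wt([.1413-.008,-.0295,.0995]),169.25); print(tt(ctrl.get_state()["position"]))
```

```text
t 11.88 pos [ 0.5686 -0.1416  0.0987] yaw 169.22 turn units -0.004 shift units after turn [ 0.228  0.002 -0.014] f [ 0.3  0.5 -0.6] w 21.9 gf 14.9 z [ 0.  0. -1.]
[ 0.1469607  -0.02963851  0.09866951]
```

send_rows(
  steps=[
    {"tx": 0.06,"ty": 0,"tz": 0,"turn": 0,"grip": 0.1},
    {"tx": 0.06,"ty": 0,"tz": 0,"turn": 0,"grip": 0.1},
    {"tx": 0.05,"ty": 0,"tz": 0,"turn": 0,"grip": 0.1},
    {"tx": 0.05,"ty": 0,"tz": 0,"turn": 0,"grip": 0.1},
    {"tx": 0,"ty": 0,"tz": 0,"turn": 0,"grip": 0.1},
  ],
)

```text
time: 12.5
position: [0.5559, -0.1393, 0.0985]
tool_rot: [0.295, 3.128, 0.0]
ft_force: [0.2, -0.4, -1.1]
grip_width: 0.256
grip_force: 14.9
```

Run:
```python
from tf import *
s=ctrl.get_state();print((tt(s["position"])*1000).round(1),(s["ft_force"]@np.array([X,Y,Z]).T).round(2),s["torque"].round(3))
```

```text
[134.1 -29.8  98.5] [ 0.32 -0.37 -1.07] [ 0.011 -0.034 -0.019]
```

The tip is about 8 mm inside the hole with no contact force. Next I swing the handle up about the mouth, letting the pin turn in the grip.

send_rows(
  steps=[
    {"tx": 0.007,"ty": 0,"tz": -0.17,"turn": 0,"grip": 0.1},
    {"tx": 0.022,"ty": 0,"tz": -0.169,"turn": 0,"grip": 0.1},
    {"tx": 0.037,"ty": 0,"tz": -0.166,"turn": 0,"grip": 0.1},
    {"tx": 0,"ty": 0,"tz": 0,"turn": 0,"grip": 0.1},
  ],
  newtons=10,
)

```text
time: 13.0
position: [0.5529, -0.1388, 0.1303]
tool_rot: [0.295, 3.125, 0.0]
ft_force: [-0.6, -0.9, -0.9]
grip_width: 0.251
grip_force: 10.0
```

Run:
```python
from tf import *
s=ctrl.get_state();print((tt(s["position"])*1000).round(1),(s["ft_force"]@np.array([X,Y,Z]).T).round(2),s["torque"].round(3),s["grip_force"])
```

```text
[131.  -29.8 130.3] [-0.39 -0.95 -0.89] [0.029 0.003 0.037] 10.000002500455594
```

send_rows(
  steps=[
    {"tx": 0.051,"ty": 0,"tz": -0.162,"turn": 0,"grip": 0.1},
    {"tx": 0.065,"ty": 0,"tz": -0.157,"turn": 0,"grip": 0.1},
    {"tx": 0.078,"ty": 0,"tz": -0.151,"turn": 0,"grip": 0.1},
    {"tx": 0,"ty": 0,"tz": 0,"turn": 0,"grip": 0.1},
  ],
)

```text
time: 13.5
position: [0.5409, -0.1365, 0.1581]
tool_rot: [0.295, 3.126, 0.001]
ft_force: [0.9, 0.5, -0.8]
grip_width: 0.253
grip_force: 10.0
```

Run:
```python
from tf import *
s=ctrl.get_state();print((tt(s["position"])*1000).round(1),(s["ft_force"]@np.array([X,Y,Z]).T).round(2),s["torque"].round(3),s["grip_force"])
d=snap("side","side5"); t=snap("top","top5")
m=np.hstack([crop(d,260,120,100,100,4),crop(t,320,120,100,125,4)[:400]]); cv2.imwrite("pics/m6.png",m)
c=s["position"]-[0,0,.005]
for th in(0,15,20,25,30,35):
    dd=-X*np.cos(np.radians(th))-Z*np.sin(np.radians(th)); print(th,[((proj(d,c+k*dd)[0]-[260,120]+.4)*4).round(0) for k in(.1244,.0494,-.031)])
```

```text
[118.8 -29.8 158.1] [ 0.77  0.61 -0.77] [-0.003  0.006 -0.05 ] 9.999997388804331
0 [array([270., 169.]), array([185., 153.]), array([ 97., 136.])]
15 [array([265., 202.]), array([183., 166.]), array([ 97., 127.])]
20 [array([261., 212.]), array([182., 170.]), array([ 98., 125.])]
25 [array([257., 222.]), array([180., 174.]), array([ 99., 122.])]
30 [array([251., 230.]), array([178., 177.]), array([100., 120.])]
35 [array([245., 238.]), array([176., 180.]), array([102., 118.])]
```

View pics/m6.png

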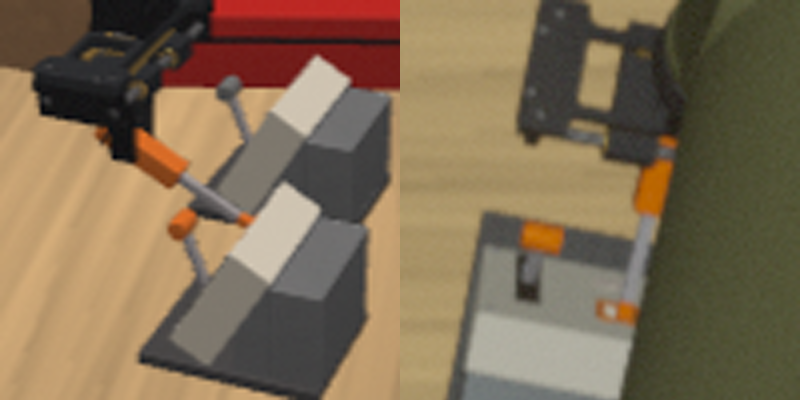

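The pin is tilted about 27° with its tip in the mouth. I'll check it sideways in the top view against the model.

Run:
```python
from tf import *
s=ctrl.get_state(); t=load("top5"); c=s["position"]-[0,0,.005]
f=lambda q:((q-[320,120]+.4)*4).round(0).tolist()
for th in(24,28):
    dd=-X*np.cos(np.radians(th))-Z*np.sin(np.radians(th)); print(th,[f(proj(t,c+k*dd)[0]) for k in(.0494,.07,.09,.11,.1244)])
print("hole -29.5",f(proj(t,wt([.017,-.0295,.0945]))[0]),"-28.3",f(proj(t,wt([.018,-.0283,.0925]))[0]))
for th in (24,28): print(th,"tip tester",tt(c+.1244*(-X*np.cos(np.radians(th))-Z*np.sin(np.radians(th))))*1000)
p=t["pixels"].astype(int)
for r in(186,188,190,192,194,196,197,198,199,200): print(r,[tuple(p[r,c]) for c in range(370,384)] if r>195 else p[r,368:386].sum(1))
```

```text
24 [[247.0, 216.0], [239.0, 249.0], [232.0, 280.0], [224.0, 310.0], [219.0, 332.0]]
28 [[247.0, 215.0], [239.0, 246.0], [231.0, 276.0], [224.0, 306.0], [218.0, 327.0]]
hole -29.5 [221.0, 314.0] -28.3 [218.0, 312.0]
24 tip tester [  4.84905469 -29.75849733 101.5533478 ]
28 tip tester [  8.65542907 -29.75849733  93.74912378]
186 [298 287 266 255 237 240 232 238 254 347 409 416 369 257 184 149 150 176]
188 [387 394 383 384 386 377 359 337 345 397 424 405 333 227 146 170 160 172]
190 [400 405 398 395 392 396 393 388 363 415 409 404 370 261 178 162 158 178]
192 [387 405 405 416 422 422 404 390 404 425 412 403 332 183 147 159 179 173]
194 [379 366 360 372 380 386 379 365 409 418 410 374 275 180 159 165 168 179]
196 [(np.int64(147), np.int64(96), np.int64(58)), (np.int64(164), np.int64(134), np.int64(107)), (np.int64(164), np.int64(140), np.int64(117)), (np.int64(161), np.int64(126), np.int64(94)), (np.int64(159), np.int64(103), np.int64(63)), (np.int64(178), np.int64(100), np.int64(28)), (np.int64(182), np.int64(104), np.int64(38)), (np.int64(174), np.int64(107), np.int64(55)), (np.int64(1
[... 2108 characters left out ...]
), np.int64(44)), (np.int64(63), np.int64(64), np.int64(43))]
200 [(np.int64(145), np.int64(129), np.int64(109)), (np.int64(149), np.int64(125), np.int64(100)), (np.int64(151), np.int64(122), np.int64(97)), (np.int64(147), np.int64(119), np.int64(96)), (np.int64(148), np.int64(115), np.int64(87)), (np.int64(153), np.int64(109), np.int64(74)), (np.int64(159), np.int64(110), np.int64(71)), (np.int64(159), np.int64(99), np.int64(45)), (np.int64(131), np.int64(84), np.int64(42)), (np.int64(77), np.int64(59), np.int64(35)), (np.int64(62), np.int64(59), np.int64(41)), (np.int64(62), np.int64(62), np.int64(43)), (np.int64(67), np.int64(65), np.int64(47)), (np.int64(63), np.int64(60), np.int64(37))]
```

The tip band sits at about column 376 and the hole centre at about 374.3, so I shift 3 mm towards +y and then push in along the hole axis.

send_rows(
  steps=[
    {"tx": 0,"ty": 0.05,"tz": 0,"turn": 0,"grip": 0.1},
    {"tx": 0.058,"ty": 0,"tz": 0.033,"turn": 0,"grip": 0.1},
    {"tx": 0.058,"ty": 0,"tz": 0.033,"turn": 0,"grip": 0.1},
    {"tx": 0.058,"ty": 0,"tz": 0.033,"turn": 0,"grip": 0.1},
    {"tx": 0,"ty": 0,"tz": 0,"turn": 0,"grip": 0.1},
  ],
)

```text
time: 14.22
position: [0.5307, -0.1315, 0.1509]
tool_rot: [-0.296, -3.127, -0.0]
ft_force: [-0.3, -0.3, -1.0]
grip_width: 0.254
grip_force: 10.0
```

```bash
cat > st.py <<'E'
from tf import *
s=ctrl.get_state();print(s["time"].__round__(2),(tt(s["position"])*1000).round(1),(s["ft_force"]@np.array([X,Y,Z]).T).round(2),"alongN",(s["ft_force"]@N).round(2),s["torque"].round(3),s["grip_force"].__round__(1))
E
python3 st.py
```

```text
14.22 [107.8 -26.8 150.9] [-0.21 -0.34 -1.05] alongN -0.7 [-0.021 -0.036  0.026] 10.0
```

send_rows(
  steps=[
    {"tx": 0.058,"ty": 0,"tz": 0.033,"turn": 0,"grip": 0.1},
    {"tx": 0.058,"ty": 0,"tz": 0.033,"turn": 0,"grip": 0.1},
    {"tx": 0,"ty": 0,"tz": 0,"turn": 0,"grip": 0.1},
  ],
)

```text
time: 14.6
position: [0.5238, -0.1302, 0.1469]
tool_rot: [-0.295, -3.127, -0.0]
ft_force: [-0.6, -0.8, -0.7]
grip_width: 0.254
grip_force: 10.0
```

```bash
python3 st.py
```

```text
14.6 [100.9 -26.8 146.9] [-0.45 -0.85 -0.73] alongN -0.75 [ 0.047  0.041 -0.006] 10.0
```

send_rows(
  steps=[
    {"tx": 0.029,"ty": 0,"tz": 0.017,"turn": 0,"grip": 0.1},
    {"tx": 0.029,"ty": 0,"tz": 0.017,"turn": 0,"grip": 0.1},
    {"tx": 0,"ty": 0,"tz": 0,"turn": 0,"grip": 0.1},
  ],
)

```text
time: 14.98
position: [0.5207, -0.1296, 0.145]
tool_rot: [-0.295, -3.128, -0.0]
ft_force: [-0.7, 0.7, -0.5]
grip_width: 0.248
grip_force: 10.0
```

```bash
python3 st.py
```

```text
14.97 [ 97.6 -26.8 145. ] [-0.84  0.57 -0.45] alongN -0.95 [-0.024 -0.059 -0.06 ] 10.0
```

```bash
cat >> st.py <<'E'
d=ctrl.get_image("side")["pixels"].astype(int); q=(d[...,0]-d[...,2]>75)[160:215,280:320]; y,x=np.nonzero(q); print("up-lever px",(q[10:24,16:34]).sum(),"all",q.sum(), x.mean().round(1)+280,y.mean().round(1)+160)
E
python3 st.py
```

```text
14.97 [ 97.6 -26.8 145. ] [-0.84  0.57 -0.45] alongN -0.95 [-0.024 -0.059 -0.06 ] 10.0
up-lever px 201 all 1398 293.9 183.7
```

send_rows(
  steps=[
    {"tx": 0.029,"ty": 0,"tz": 0.017,"turn": 0,"grip": 0.1},
    {"tx": 0.029,"ty": 0,"tz": 0.017,"turn": 0,"grip": 0.1},
    {"tx": 0,"ty": 0,"tz": 0,"turn": 0,"grip": 0.1},
  ],
)

```text
time: 15.4
position: [0.5179, -0.1291, 0.1434]
tool_rot: [0.295, 3.126, -0.0]
ft_force: [0.7, -0.2, -0.0]
grip_width: 0.252
grip_force: 10.0
```

```bash
python3 st.py
```

```text
15.4 [ 94.8 -26.8 143.4] [ 0.76 -0.08 -0.02] alongN 0.64 [-0.097 -0.389 -0.048] 10.0
up-lever px 204 all 1402 294.0 183.7
```

send_rows(
  steps=[
    {"tx": 0.029,"ty": 0,"tz": 0.017,"turn": 0,"grip": 0.1},
    {"tx": 0.029,"ty": 0,"tz": 0.017,"turn": 0,"grip": 0.1},
    {"tx": 0,"ty": 0,"tz": 0,"turn": 0,"grip": 0.1},
  ],
)

```text
time: 15.82
position: [0.5138, -0.1283, 0.1409]
tool_rot: [-0.295, -3.128, -0.0]
ft_force: [0.9, -0.9, 1.2]
grip_width: 0.25
grip_force: 10.0
```

```bash
python3 st.py
```

```text
15.82 [ 90.7 -26.8 140.9] [ 1.04 -0.76  1.17] alongN 1.49 [-0.098 -0.46  -0.065] 10.0
up-lever px 206 all 1399 294.0 183.7
```

send_rows(
  steps=[
    {"tx": 0.029,"ty": 0,"tz": 0.017,"turn": 0,"grip": 0.1},
    {"tx": 0,"ty": 0,"tz": 0,"turn": 0,"grip": 0.1},
  ],
)

```text
time: 16.12
position: [0.5127, -0.1281, 0.1403]
tool_rot: [0.295, 3.127, -0.0]
ft_force: [2.7, -0.9, 1.1]
grip_width: 0.249
grip_force: 10.0
```

```bash
python3 st.py
```

```text
16.12 [ 89.5 -26.8 140.3] [ 2.77 -0.35  1.1 ] alongN 2.95 [-0.145 -0.703  0.036] 10.0
up-lever px 227 all 1400 294.2 183.6
```

send_rows(
  steps=[
    {"tx": 0.029,"ty": 0,"tz": 0.017,"turn": 0,"grip": 0.1},
    {"tx": 0,"ty": 0,"tz": 0,"turn": 0,"grip": 0.1},
  ],
)

```text
time: 16.42
position: [0.5112, -0.1278, 0.1394]
tool_rot: [0.295, 3.126, -0.0]
ft_force: [3.8, -0.9, 2.0]
grip_width: 0.251
grip_force: 10.0
```

```bash
python3 st.py
```

```text
16.43 [ 88.  -26.8 139.4] [ 3.89 -0.18  1.99] alongN 4.37 [-0.197 -1.047  0.054] 10.0
up-lever px 236 all 1415 294.3 183.5
```

```bash
cat > lev.py <<'E'
from tf import *
def lever():
    for n,(x0,y0,w,h) in(("side",(285,160,40,50)),("top",(340,150,40,45))):
        d=ctrl.get_image(n)["pixels"]; k=cv2.inRange(cv2.cvtColor(d,cv2.COLOR_RGB2HSV),(3,190,90),(16,255,255))[y0:y0+h,x0:x0+w]
        m,l,st,c=cv2.connectedComponentsWithStats(k); print(n,[(int(st[i,4]),(c[i]+[x0,y0]).round(1).tolist()) for i in range(1,m) if st[i,4]>6])
lever()
piv=np.array([.0284,.0297,.0637]) # tester frame
for th in(76,70,30,-5):
    g=wt(piv+.065*np.array([np.cos(np.radians(th)),0,np.sin(np.radians(th))])); print(th,g.round(4),proj(load("side0"),g).round(1),proj(load("top0"),g).round(1))
E
python3 lev.py; python3 st.py
```

```text
side [(96, [307.3, 166.4]), (21, [293.8, 190.3])]
top [(49, [376.8, 180.8])]
76 [ 0.4786 -0.0641  0.1268] [[305.9 174.9]] [[354.8 181. ]]
70 [ 0.485  -0.0653  0.1248] [[304. 175.]] [[355.2 178.5]]
30 [ 0.5185 -0.0717  0.0962] [[294.8 180.5]] [[356.6 167. ]]
-5 [ 0.5268 -0.0733  0.058 ] [[292.9 189.7]] [[355.7 166.5]]
16.57 [ 88.  -26.8 139.4] [ 5.09 -0.24  2.67] alongN 5.74 [-0.239 -1.07   0.01 ] 10.0
up-lever px 236 all 1419 294.3 183.5
```

The lever has dropped: its side-view blob is at (293.8,190.3) and the model puts the dropped position at (292.9,189.7). I'll withdraw along the axis.

send_rows(
  steps=[
    {"tx": -0.07,"ty": 0,"tz": -0.04,"turn": 0,"grip": 0.1},
    {"tx": -0.2,"ty": 0,"tz": -0.115,"turn": 0,"grip": 0.1},
    {"tx": -0.3,"ty": 0,"tz": -0.173,"turn": 0,"grip": 0.1},
    {"tx": -0.3,"ty": 0,"tz": -0.173,"turn": 0,"grip": 0.1},
    {"tx": -0.2,"ty": 0,"tz": -0.3,"turn": 0,"grip": 0.1},
    {"tx": 0,"ty": 0,"tz": -0.7,"turn": 0,"grip": 0.1},
    {"tx": 0,"ty": 0,"tz": 0,"turn": 0,"grip": 0.1},
  ],
  newtons=12,
)

```text
time: 17.5
position: [0.5747, -0.1402, 0.2315]
tool_rot: [0.295, 3.126, -0.0]
ft_force: [0.1, 0.1, -1.1]
grip_width: 0.254
grip_force: 12.0
```

Run:
```python
from tf import *
go([.485,.165,.25],180)
d=snap("side","side6"); s=ctrl.get_state(); c=s["position"]-[0,0,.005]
k=cv2.inRange(cv2.cvtColor(d["pixels"],cv2.COLOR_RGB2HSV),(3,190,90),(16,255,255))[90:200,230:330]
m,l,st,cc=cv2.connectedComponentsWithStats(k); print([(int(st[i,4]),(cc[i]+[230,90]).round(1).tolist()) for i in range(1,m) if st[i,4]>3])
for th in(0,15,25,30,35):
    dd=-X*np.cos(np.radians(th))-Z*np.sin(np.radians(th)); print(th,[proj(d,c+q*dd)[0].round(1) for q in(.1200,.0494)])
```

```text
t 17.5 pos [ 0.5747 -0.1402  0.2315] yaw 169.2 turn units -1.35 shift units after turn [ 1.494  5.086 -0.312] f [ 0.1  0.1 -1.1] w 22.1 gf 12.0 z [ 0.002 -0.    -1.   ]
[(9, [273.9, 130.4]), (107, [288.1, 137.9]), (9, [310.6, 154.2]), (251, [249.3, 177.9]), (21, [293.8, 190.3])]
0 [array([315.7, 140.5]), array([295.4, 136.9])]
15 [array([314.7, 149. ]), array([295.1, 140.4])]
25 [array([312.8, 154. ]), array([294.4, 142.4])]
30 [array([311.4, 156.2]), array([293.9, 143.4])]
35 [array([309.9, 158.3]), array([293.3, 144.3])]
```

send_rows(
  steps=[
    {"tx": 0,"ty": 0,"tz": -0.31,"turn": -0.675,"grip": 0.1},
    {"tx": 0,"ty": 0,"tz": 0,"turn": -0.675,"grip": 0.1},
    {"tx": 0.15,"ty": 0.59,"tz": 0,"turn": 0,"grip": 0.1},
    {"tx": 0.19,"ty": 0.75,"tz": 0,"turn": 0,"grip": 0.1},
    {"tx": 0.23,"ty": 0.75,"tz": 0,"turn": 0,"grip": 0.1},
    {"tx": 0.23,"ty": 0.75,"tz": 0,"turn": 0,"grip": 0.1},
    {"tx": 0.23,"ty": 0.75,"tz": 0,"turn": 0,"grip": 0.1},
    {"tx": 0.23,"ty": 0.75,"tz": 0,"turn": 0,"grip": 0.1},
    {"tx": 0.23,"ty": 0.75,"tz": 0,"turn": 0,"grip": 0.1},
    {"tx": 0,"ty": 0,"tz": 0.6,"turn": 0,"grip": 0.1},
    {"tx": 0,"ty": 0,"tz": 0.6,"turn": 0,"grip": 0.1},
    {"tx": 0,"ty": 0,"tz": 0.6,"turn": 0,"grip": 0.1},
  ],
)

```text
time: 19.05
position: [0.4823, 0.1652, 0.1368]
tool_rot: [0.001, -3.137, 0.003]
ft_force: [-0.3, 0.1, -0.6]
grip_width: 0.255
grip_force: 12.0
```

send_rows(
  steps=[
    {"tx": 0,"ty": 0,"tz": 0.6,"turn": 0,"grip": 0.1},
    {"tx": 0,"ty": 0,"tz": 0.4,"turn": 0,"grip": 0.1},
    {"tx": 0,"ty": 0,"tz": 0,"turn": 0,"grip": 0.1},
  ],
)

```text
time: 19.42
position: [0.481, 0.1644, 0.0764]
tool_rot: [0.0, -3.134, 0.006]
ft_force: [0.1, -0.6, -1.4]
grip_width: 0.252
grip_force: 12.0
```

Run:
```python
from tf import *
go([.485,.165,.073],180)
t=snap("top","top7"); d=snap("side","side7"); s=ctrl.get_state(); c=s["position"]-[0,0,.005]
k=cv2.inRange(cv2.cvtColor(d["pixels"],cv2.COLOR_RGB2HSV),(3,190,90),(16,255,255))[200:280,240:350]
m,l,st,cc=cv2.connectedComponentsWithStats(k); print("side",[(int(st[i,4]),(cc[i]+[240,200]).round(1).tolist()) for i in range(1,m) if st[i,4]>3])
k=cv2.inRange(cv2.cvtColor(t["pixels"],cv2.COLOR_RGB2HSV),(3,190,90),(16,255,255))[150:250,235:320]
m,l,st,cc=cv2.connectedComponentsWithStats(k); print("top",[(int(st[i,4]),(cc[i]+[235,150]).round(1).tolist()) for i in range(1,m) if st[i,4]>3])
for th in(15,25,30):
    dd=-np.array([1,0,0])*np.cos(np.radians(th))-Z*np.sin(np.radians(th)); print(th,[(proj(d,c+q*dd)[0].round(1),proj(t,c+q*dd)[0].round(1),(c+q*dd).round(3)) for q in(.1200,.115)])
```

```text
t 19.43 pos [0.481  0.1644 0.0764] yaw -179.99 turn units 0.001 shift units after turn [-0.068  0.01   0.055] f [ 0.1 -0.6 -1.4] w 22.0 gf 12.0 z [-0.008 -0.004 -1.   ]
side [(117, [297.1, 237.3]), (14, [323.3, 251.2])]
top []
15 [(array([327. , 245.2]), array([263.4, 227. ]), array([0.368, 0.165, 0.043])), (array([325.3, 244.7]), array([263.4, 225.1]), array([0.373, 0.165, 0.045]))]
25 [(array([324.5, 250.1]), array([264.4, 224.5]), array([0.375, 0.165, 0.024])), (array([323. , 249.4]), array([264.4, 222.7]), array([0.379, 0.165, 0.026]))]
30 [(array([322.9, 252.3]), array([264.9, 222.8]), array([0.38 , 0.165, 0.014])), (array([321.4, 251.5]), array([264.8, 221.1]), array([0.384, 0.165, 0.017]))]
```

send_rows(
  steps=[
    {"tx": 0,"ty": 0,"tz": 0.15,"turn": 0,"grip": 0.1},
    {"tx": -0.08,"ty": 0,"tz": 0.16,"turn": 0,"grip": 0.1},
    {"tx": -0.065,"ty": 0,"tz": 0.16,"turn": 0,"grip": 0.1},
    {"tx": -0.05,"ty": 0,"tz": 0.16,"turn": 0,"grip": 0.1},
    {"tx": -0.035,"ty": 0,"tz": 0.16,"turn": 0,"grip": 0.1},
    {"tx": -0.015,"ty": 0,"tz": 0.08,"turn": 0,"grip": 0.1},
    {"tx": 0,"ty": 0,"tz": 0,"turn": 0,"grip": 0.1},
  ],
  newtons=6,
)

```text
time: 20.4
position: [0.4984, 0.1655, 0.0268]
tool_rot: [0.0, -3.14, 0.001]
ft_force: [-0.0, -0.1, -0.7]
grip_width: 0.25
grip_force: 6.0
```

Run:
```python
from tf import *
go([.505,.165,.018],180)
d=snap("side","side8")
k=cv2.inRange(cv2.cvtColor(d["pixels"],cv2.COLOR_RGB2HSV),(3,190,90),(16,255,255))[200:280,240:350]
m,l,st,cc=cv2.connectedComponentsWithStats(k); print("side",[(int(st[i,4]),(cc[i]+[240,200]).round(1).tolist()) for i in range(1,m) if st[i,4]>3])
print(proj(d,[[.38,.165,.013],[.535,.165,.013]]))
```

```text
t 20.4 pos [0.4984 0.1655 0.0268] yaw -179.99 turn units 0.001 shift units after turn [-0.111 -0.008  0.147] f [-0.  -0.1 -0.7] w 21.7 gf 6.0 z [-0.001 -0.001 -1.   ]
side [(123, [293.2, 247.3]), (13, [322.2, 253.4])]
[[322.85738545 252.57880958]
 [271.21973997 246.10558631]]
```

send_rows(
  steps=[
    {"tx": 0,"ty": 0,"tz": 0.08,"turn": 0,"grip": 0.1},
    {"tx": 0,"ty": 0,"tz": 0.06,"turn": 0,"grip": 0.1},
    {"tx": 0,"ty": 0,"tz": 0,"turn": 0,"grip": 0.1},
    {"tx": 0,"ty": 0,"tz": 0,"turn": 0,"grip": 0.3},
    {"tx": 0,"ty": 0,"tz": 0,"turn": 0,"grip": 0.5},
    {"tx": 0,"ty": 0,"tz": 0,"turn": 0,"grip": 0.5},
    {"tx": 0,"ty": 0,"tz": -0.3,"turn": 0,"grip": 0.5},
    {"tx": 0,"ty": 0,"tz": -0.7,"turn": 0,"grip": 0.5},
    {"tx": 0,"ty": 0,"tz": -0.9,"turn": 0,"grip": 0.5},
    {"tx": -0.6,"ty": -0.5,"tz": -0.4,"turn": 0,"grip": 0.5},
    {"tx": -0.5,"ty": -0.7,"tz": 0,"turn": 0,"grip": 0.5},
    {"tx": 0,"ty": 0,"tz": 0,"turn": 0,"grip": 0.5},
  ],
)

```text
time: 21.95
position: [0.5673, 0.0885, 0.1591]
tool_rot: [0.012, 3.138, -0.003]
ft_force: [-0.3, 1.3, 0.1]
grip_width: 0.502
grip_force: 0.0
```

```bash
python3 lev.py
python3 - <<'E'
from tf import *
d=snap("side","side9");t=snap("top","top9")
for D,n,(x0,y0,w,h) in((d,"side",(240,200,110,80)),(t,"top",(240,150,70,100))):
    k=cv2.inRange(cv2.cvtColor(D["pixels"],cv2.COLOR_RGB2HSV),(3,190,90),(16,255,255))[y0:y0+h,x0:x0+w]
    m,l,st,cc=cv2.connectedComponentsWithStats(k); print(n,[(int(st[i,4]),(cc[i]+[x0,y0]).round(1).tolist(),[px(D,*(cc[i]+[x0,y0]),z).round(4).tolist()[:2] for z in(.024,.013)]) for i in range(1,m) if st[i,4]>3])
m=np.hstack([crop(t,240,150,70,100,4),crop(t,330,150,70,100,4),crop(d,280,160,60,100,4)]); cv2.imwrite("pics/m7.png",m)
g=wt([.0284+.065,.0297,.058])
go([*wt([.0284+.0648,.0297,0])[:2],.15],169.25)
E
```

```text
side [(21, [293.8, 190.3])]
top [(35, [355.4, 166.7])]
76 [ 0.4786 -0.0641  0.1268] [[305.9 174.9]] [[354.8 181. ]]
70 [ 0.485  -0.0653  0.1248] [[304. 175.]] [[355.2 178.5]]
30 [ 0.5185 -0.0717  0.0962] [[294.8 180.5]] [[356.6 167. ]]
-5 [ 0.5268 -0.0733  0.058 ] [[292.9 189.7]] [[355.7 166.5]]
side [(213, [287.6, 247.8], [[0.4819, 0.1754], [0.4857, 0.1635]]), (12, [322.0, 252.5], [[0.3801, 0.1771], [0.3825, 0.1651]])]
top []
t 22.15 pos [0.5643 0.0951 0.1574] yaw -179.9 turn units 1.357 shift units after turn [ 0.09  -2.873  0.12 ] f [ 0.4  0.  -0.1] w 44.0 gf 0.0 z [-0.     0.001 -1.   ]
```

View pics/m7.png

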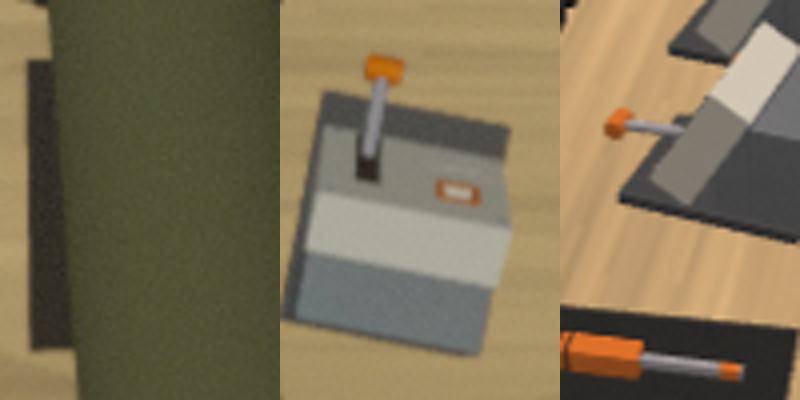

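The pin lies flat on the mat, with its tip at x about 0.382 and its handle on the mat. The orange lever is down, with its grip at top (355.4,166.7) and side (293.8,190.3). Next I'll refine the lever geometry and plan the lift.

Run:
```python
from tf import *
from scipy.optimize import least_squares
t=load("top9");d=load("side9")
dn=tt(tri(t,(355.4,166.7),d,(293.8,190.3)))*1000; up=np.array([50.4,29.7,124.6]); print("down",dn,"chord",np.linalg.norm(dn-up))
f=lambda p:np.r_[p[0]+65*np.cos(np.radians(70))-up[0],p[1]+65*np.sin(np.radians(70))-up[2],p[0]+65*np.cos(np.radians(-5))-dn[0],p[1]+65*np.sin(np.radians(-5))-dn[2]]
r=least_squares(f,[28,64]); print(r.x,r.fun)
pv=np.array([r.x[0],(dn[1]+29.7)/2,r.x[1]]); print("pivot",pv, "plane",.866*(pv[0])+.5*pv[2]+6)
P=lambda a:wt(np.array([pv[0]+65*np.cos(np.radians(a)),pv[1],pv[2]+65*np.sin(np.radians(a))])/1000)
go(P(-5)+[0,0,.09],169.25); go(P(-5)-[0,0,.005],169.25)
A=np.r_[-5:75.1:8,77]; q=np.array([[np.cos(np.radians(a)),np.sin(np.radians(a))] for a in A])*65/60; print(A); print(np.c_[-np.diff(q[:,0]),-np.diff(q[:,1])].round(3))
```

```text
down [91.5009068  29.77886388 56.21183134] chord 79.78867320743525
[27.45847105 62.69846713] [-0.71021963 -0.82151252  0.71021963  0.82151252]
pivot [27.45847105 29.73943194 62.69846713] plane 61.12826949946214
t 22.15 pos [0.5643 0.0951 0.1574] yaw -179.9 turn units 1.357 shift units after turn [ 0.106 -2.872  0.17 ] f [ 0.4  0.  -0.1] w 44.0 gf 0.0 z [-0.     0.001 -1.   ]
t 22.15 pos [0.5643 0.0951 0.1574] yaw -179.9 turn units 1.357 shift units after turn [ 0.105 -2.873  1.753] f [ 0.4  0.  -0.1] w 44.0 gf 0.0 z [-0.     0.001 -1.   ]
[-5.  3. 11. 19. 27. 35. 43. 51. 59. 67. 75. 77.]
[[-0.003 -0.151]
 [ 0.018 -0.15 ]
 [ 0.039 -0.146]
 [ 0.059 -0.139]
 [ 0.078 -0.13 ]
 [ 0.095 -0.117]
 [ 0.111 -0.103]
 [ 0.124 -0.087]
 [ 0.135 -0.069]
 [ 0.143 -0.049]
 [ 0.037 -0.009]]
```

send_rows(
  steps=[
    {"tx": 0,"ty": 0,"tz": 0,"turn": 0.68,"grip": 0.5},
    {"tx": 0,"ty": 0,"tz": 0,"turn": 0.677,"grip": 0.5},
    {"tx": 0.1,"ty": -0.7,"tz": 0,"turn": 0,"grip": 0.5},
    {"tx": 0,"ty": -0.72,"tz": 0,"turn": 0,"grip": 0.5},
    {"tx": 0,"ty": -0.75,"tz": 0,"turn": 0,"grip": 0.5},
    {"tx": 0,"ty": -0.7,"tz": 0,"turn": 0,"grip": 0.5},
    {"tx": 0,"ty": 0,"tz": 0.3,"turn": 0,"grip": 0.5},
    {"tx": 0,"ty": 0,"tz": 0,"turn": 0,"grip": 0.5},
    {"tx": 0,"ty": 0,"tz": 0,"turn": 0,"grip": 0.5},
  ],
  newtons=20,
)

```text
time: 23.28
position: [0.5268, -0.0722, 0.1391]
tool_rot: [-0.292, -3.128, -0.001]
ft_force: [-0.7, 0.5, -0.1]
grip_width: 0.502
grip_force: 0.0
```

Run:
```python
from tf import *
go(wt(np.array([27.46+64.75,29.7,57-5])/1000),169.25)
```

```text
t 23.27 pos [ 0.5268 -0.0722  0.1391] yaw 169.33 turn units 0.011 shift units after turn [ 0.013 -0.018  1.451] f [-0.7  0.5 -0.1] w 43.7 gf 0.0 z [-0.     0.001 -1.   ]
```

send_rows(
  steps=[
    {"tx": 0.013,"ty": -0.018,"tz": 0.4,"turn": 0,"grip": 0.5},
    {"tx": 0,"ty": 0,"tz": 0.5,"turn": 0,"grip": 0.5},
    {"tx": 0,"ty": 0,"tz": 0.4,"turn": 0,"grip": 0.5},
    {"tx": 0,"ty": 0,"tz": 0.15,"turn": 0,"grip": 0.5},
    {"tx": 0,"ty": 0,"tz": 0,"turn": 0,"grip": 0.35},
    {"tx": 0,"ty": 0,"tz": 0,"turn": 0,"grip": 0.1},
    {"tx": 0,"ty": 0,"tz": 0,"turn": 0,"grip": 0.1},
    {"tx": 0,"ty": 0,"tz": 0,"turn": 0,"grip": 0.1},
  ],
  newtons=20,
)

```text
time: 24.28
position: [0.5273, -0.0725, 0.0532]
tool_rot: [0.294, 3.125, 0.005]
ft_force: [1.1, 4.5, -0.4]
grip_width: 0.268
grip_force: 20.0
```

```bash
python3 st.py; python3 -c "
from h import *
print(ctrl.get_state()['grip_width']*87)"
```

```text
24.27 [93.5 30.5 53.2] [ 0.25  4.64 -0.36] alongN 0.03 [ 1.191 -0.444 -0.023] 20.0
up-lever px 109 all 629 295.7 193.8
24.106006155683833
```

send_rows(
  steps=[
    {"tx": -0.003,"ty": 0.02,"tz": -0.151,"turn": 0,"grip": 0.1},
    {"tx": 0.018,"ty": 0,"tz": -0.15,"turn": 0,"grip": 0.1},
    {"tx": 0.039,"ty": 0,"tz": -0.146,"turn": 0,"grip": 0.1},
    {"tx": 0.059,"ty": 0,"tz": -0.139,"turn": 0,"grip": 0.1},
    {"tx": 0.078,"ty": 0,"tz": -0.13,"turn": 0,"grip": 0.1},
    {"tx": 0,"ty": 0,"tz": 0,"turn": 0,"grip": 0.1},
  ],
)

```text
time: 25.08
position: [0.5156, -0.0702, 0.0967]
tool_rot: [0.295, 3.125, 0.004]
ft_force: [2.5, 4.7, -0.5]
grip_width: 0.272
grip_force: 20.0
```

```bash
python3 st.py
```

```text
25.07 [81.6 30.6 96.7] [ 1.58  5.04 -0.47] alongN 1.13 [ 1.059 -0.645  0.029] 20.0
up-lever px 134 all 858 294.8 191.9
```

send_rows(
  steps=[
    {"tx": 0.095,"ty": 0,"tz": -0.117,"turn": 0,"grip": 0.1},
    {"tx": 0.111,"ty": 0,"tz": -0.103,"turn": 0,"grip": 0.1},
    {"tx": 0.124,"ty": 0,"tz": -0.087,"turn": 0,"grip": 0.1},
    {"tx": 0.135,"ty": 0,"tz": -0.069,"turn": 0,"grip": 0.1},
    {"tx": 0,"ty": 0,"tz": 0,"turn": 0,"grip": 0.1},
  ],
)

```text
time: 25.75
position: [0.4873, -0.0649, 0.1192]
tool_rot: [0.296, 3.126, 0.005]
ft_force: [-0.8, 5.9, 3.4]
grip_width: 0.276
grip_force: 20.0
```

```bash
python3 st.py
```

```text
25.75 [ 52.8  30.6 119.2] [-1.84  5.63  3.38] alongN 0.09 [ 1.302  0.212 -0.012] 20.0
up-lever px 71 all 925 292.7 191.7
```

send_rows(
  steps=[
    {"tx": 0.072,"ty": 0,"tz": -0.027,"turn": 0,"grip": 0.1},
    {"tx": 0.072,"ty": 0,"tz": -0.023,"turn": 0,"grip": 0.1},
    {"tx": 0.02,"ty": 0,"tz": -0.005,"turn": 0,"grip": 0.1},
    {"tx": 0,"ty": 0,"tz": 0,"turn": 0,"grip": 0.1},
    {"tx": 0,"ty": 0,"tz": 0,"turn": 0,"grip": 0.1},
  ],
)

```text
time: 26.42
position: [0.4786, -0.0631, 0.1221]
tool_rot: [0.296, 3.125, 0.004]
ft_force: [2.3, 4.9, 0.3]
grip_width: 0.275
grip_force: 20.0
```

```bash
python3 st.py
```

```text
26.43 [ 43.9  30.7 122.1] [1.38 5.25 0.3 ] alongN 1.35 [ 1.248 -0.6    0.056] 20.0
up-lever px 75 all 961 292.1 190.9
```

send_rows(
  steps=[
    {"tx": 0.02,"ty": 0,"tz": -0.004,"turn": 0,"grip": 0.1},
    {"tx": 0.01,"ty": 0,"tz": 0,"turn": 0,"grip": 0.1},
    {"tx": 0,"ty": 0,"tz": 0,"turn": 0,"grip": 0.1},
  ],
)

```text
time: 26.85
position: [0.477, -0.0628, 0.1225]
tool_rot: [0.296, 3.125, 0.005]
ft_force: [2.7, 5.6, -0.8]
grip_width: 0.272
grip_force: 20.0
```

```bash
python3 st.py
```

```text
26.85 [ 42.3  30.7 122.5] [ 1.59  5.98 -0.76] alongN 1.0 [ 1.209 -0.649  0.061] 20.0
up-lever px 71 all 971 291.9 190.7
```

send_rows(
  steps=[
    {"tx": -0.06,"ty": 0,"tz": 0.012,"turn": 0,"grip": 0.1},
    {"tx": -0.05,"ty": 0,"tz": 0.014,"turn": 0,"grip": 0.1},
    {"tx": 0,"ty": 0,"tz": 0,"turn": 0,"grip": 0.1},
    {"tx": 0,"ty": 0,"tz": 0,"turn": 0,"grip": 0.35},
    {"tx": 0,"ty": 0,"tz": 0,"turn": 0,"grip": 0.5},
    {"tx": 0,"ty": 0,"tz": 0,"turn": 0,"grip": 0.5},
    {"tx": 0,"ty": 0,"tz": -0.3,"turn": 0,"grip": 0.5},
    {"tx": 0,"ty": 0,"tz": -0.6,"turn": 0,"grip": 0.5},
    {"tx": 0,"ty": 0,"tz": -0.8,"turn": 0,"grip": 0.5},
    {"tx": -0.8,"ty": 0,"tz": 0,"turn": 0,"grip": 0.5},
    {"tx": -0.8,"ty": 0,"tz": 0,"turn": 0,"grip": 0.5},
    {"tx": 0,"ty": 0,"tz": 0,"turn": 0,"grip": 0.5},
  ],
)

```text
time: 28.4
position: [0.578, -0.0846, 0.2201]
tool_rot: [-0.298, -3.125, 0.004]
ft_force: [-0.7, 0.3, -0.6]
grip_width: 0.495
grip_force: 0.0
```

```bash
python3 lev.py
python3 - <<'E'
from tf import *
d=snap("side","side10");t=snap("top","top10")
m=np.hstack([crop(t,150,110,150,150,2),crop(t,330,130,160,150,2)[:,:250],crop(d,230,150,125,150,2)]); print(m.shape); cv2.imwrite("pics/m8.png",m)
E
```

```text
side [(29, [305.2, 175.5])]
top [(13, [351.7, 178.2])]
76 [ 0.4786 -0.0641  0.1268] [[305.9 174.9]] [[354.8 181. ]]
70 [ 0.485  -0.0653  0.1248] [[304. 175.]] [[355.2 178.5]]
30 [ 0.5185 -0.0717  0.0962] [[294.8 180.5]] [[356.6 167. ]]
-5 [ 0.5268 -0.0733  0.058 ] [[292.9 189.7]] [[355.7 166.5]]
(300, 800, 3)
```

View pics/m8.png

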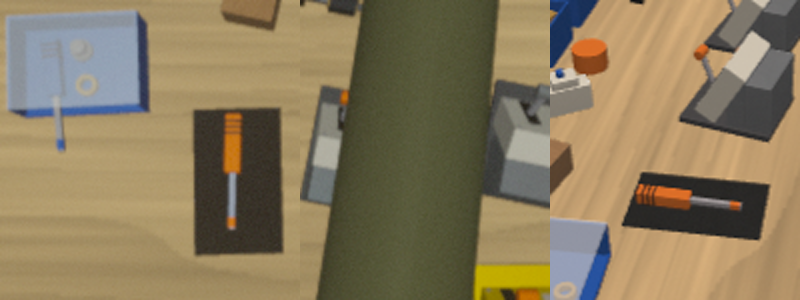

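The lever is up with nothing supporting it, the orange pin lies flat on the mat, and the blue pin and grey tester are as they were. I'll do one comparison with the first image and then hand in.

Run:
```python
from tf import *
def b(d):
    k=cv2.inRange(cv2.cvtColor(d,cv2.COLOR_RGB2HSV),(3,190,90),(16,255,255))[160:210,285:325]; m,l,st,c=cv2.connectedComponentsWithStats(k); return [(int(st[i,4]),(c[i]+[285,160]).round(1).tolist()) for i in range(1,m) if st[i,4]>6]
o=b(load("side0")["pixels"]); n=b(ctrl.get_image("side")["pixels"]); print(o,n,ctrl.get_state()["time"])
if np.allclose(o[0][1],n[0][1],atol=1): print(ctrl.close_job())
```

```text
[(29, [305.2, 175.5])] [(29, [305.2, 175.5])] 28.65
the job is handed in; nothing more can be done
None
```

The job is handed in at about 29 s: the pin tripped the orange lever and now lies flat on the mat, the lever is latched up by itself, and the grey tester and blue pin were not touched.

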